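# Hang the whisk on the utensil carousel

### The arm

A 6-joint arm with a two-finger parallel gripper is mounted at the origin on the work surface. World frame = base frame: x ahead of the robot, y to its left, z up, the work surface at z = 0. Lengths are in mm, angles in rad, forces in N, time in s.
With the tool pointing down it reaches from about 275 to 750 mm from the base axis. Payload 10.2 kg.
Tool frame: the origin (TCP) lies between the finger pads; the fingertips stand 22 mm ahead of it and the grasp point (between the pads) lies 3 mm ahead of it (ctrl.nose_length is the distance from the TCP to the fingertips, in mm); z points along the fingers, y is the line along which they close (so a half turn about z gives the same grasp; the last joint's range is limited). The gripper opens to 85 mm and grips with 20 to 120 N. Pads are 22 mm wide; open, the fingers measure 114 mm over their backs; the gripper's body (76 mm by 85 mm) begins 54 mm behind the grasp point. The pads swing forward as they close: fully open they stand 13 mm farther back than shut.
Start: joints at [-1.46, 0.313, 1.498, -0, 1.331, -0.223], TCP at [171.996, -496.033, 253.294] pointing down, gripper open.
Joint ranges: [-2.94, 2.94], [-0.97, 2.17], [0.19, 2.56], [-1.23, 4.37], [0.02, 3.11], [-2.88, 2.88]. Speed limits (rad/s): [2.39, 2.39, 3.01, 3.14, 3.14, 3.14].

### API

Orientations are given as a unit quaternion [w, x, y, z].
In Python, from rig import sense, imaging, ctrl gives the robot as it stands. The module is installed in compiled form; this text tells all that it offers.
- The arm moves only by the tool apply_moves, never from a script. Its argument "commands" is a list of rows, each a list of 5 numbers: the gripper command: -1 is fully open, 1 is shut, values between are in proportion, then the shift along the tool's x, y, z in mm, then the turn about the tool's z in degrees. A call has 1 to 20 rows; each row shifts and turns the commanded pose from where the row before left it, along the tool's axes as they then stand; what a row does not reach is not made up. A row lasts 1/8 s, in which the tool goes at most 62.5 mm and 10.7 degrees, less where a joint would pass 70% of its speed; a pose out of reach is approached as far as the arm can. A call is refused whole if a number of a shift passes 62.5 or a number of a turn 10.7, either way. A call with a gripper value outside its range is refused whole. The fingers move at their own pace and stop on an object; "newtons" is the grip in N (left out, the last holds). Time passes only in rows, so rows that do not move let the fingers close. It gives the time, the measured TCP pose, the force, the opening and the grip force at its end, in the units of the state.
- sense(): the state, without advancing time (a new reading comes with each control period).
- imaging.capture(name): name is "side" or "top" or "wrist"; returns the picture (384x512x3 uint8, blue, green, red); there is no depth.
- imaging.calibration(name): a dict with "camera_matrix" (3x3 intrinsics, pixels), "world_to_cam" (4x4, takes a point from world to camera coordinates). Camera axes: x right, y up, looking along -z (the intrinsics and any distortion apply to the point x, -y, -z); pixel columns grow to the right and rows downward; lengths in mm; the calibration is good to about 2 mm. The wrist camera is an equidistant fisheye: a pixel r from the principal point sees the ray r / f radians off the axis. A picture is of the moment at which its call begins: read the wrist's pose just before it. calibration takes no time and is no camera call; for the wrist camera it gives the pose at the moment of the call.
- ctrl.finish_job(): hands the job in; it is judged then, once.
The state is a dict: "time_s": time; "joints": joint angles; "dq": joint speeds; "tau": joint torques, N m; "eef_pos": TCP position; "ee_rot": TCP orientation; "force": force on the tool from outside, world axes, zero at the start; "wrist_torque": the same for the moment, N m; "grip_width": opening from 0.0 (shut) to 1.0 (fully open); "grip_force": force on a finger pad.
Only numpy, scipy, OpenCV 4.12 (cv2) and the standard library are available. Lean on these libraries where they do the work, as an engineer would, in place of code of your own. Each camera call takes 0.05 s, during which the arm holds its last target. There are 200 camera calls.

### The job

Turn the utensil carousel gently until its one free hook points straight forward over the nose of the foot plate. Then take the whisk out of the white jar and hang it by its wooden knob on that hook: slide the rod in between the two wires behind their turned-up tips, lower it until you feel the knob rest on the wires, and only then let go. Do not drop the whisk, press hard on the carousel or spin it, and leave the other things on the shelf where they are.

Things in the scene. Friction and masses are not known exactly. Their poses are not given: they have to be found in the camera images.
- rack: Utensil carousel, upright, fixed. Origin: centre of the underside of its round dark foot (150 mm across, 14 high), on the turning axis; z up, front = own -x. An 18 mm post carries a turning steel crown: hub 48 mm across with 4 equal twin-wire hooks at 90 degrees; three carry fixed utensils (ladle, turner, masher), one is free. Load it with no more than 25 N by the gripper, 20 N by the whisk.
- nose (a point): Outer end of the nose, a 34 mm wide, 12 mm high bar on the foot, 113 mm in front of the turning axis (along the carousel's -x), 6 mm above the shelf. Bracket of each hook: upright steel plate 8 mm thick, from 4 to 32 mm below the top of the wires, from the hub out to 82 mm from the axis; push there, about 50 mm from the axis (further out, fingers catch on the ends of the wires).
- slot (a point): Point 92 mm in front of the axis on the nose side, 215 mm above the shelf: where the hung rod belongs, but the height is only nominal. The crown is clamped at an UNMEASURED height: the top of the level wires lies anywhere from 203 to 227 mm above the shelf, to be found by feel or sight. This point is fixed to the foot and does not turn or shift with the crown.
- post_top (a point): Top of the post on the turning axis, 245 mm above the shelf. Each hook: two level parallel round wires, 8 mm thick, 17 mm gap; the gap is closed at 82 mm from the axis and open outward. At 119 mm the wires bend up and slightly apart to tips 131 mm from the axis, 14 mm above the level wires. Hung utensils: heads 30 mm wide, 25 high, at 92 mm; they reach 131 mm below the wires, 35 mm to each side.
- crown (a joint): Angle of the crown, rad, growing anticlockwise seen from above; turns both ways without stops in use. At 0 and at 6.283 the free hook points along the carousel's -x, over the nose; at 1.571 along its -y. Ladle, turner and masher follow 90, 180, 270 degrees anticlockwise. Constant friction 0.18 N m (about 4 N at 50 mm from the axis): it stays where left, and gives if a hook is pushed sideways.
- whisk_knob (a point): Centre of the whisk's upright round wooden knob (32 mm across, 50 mm high, the place to grasp it from above). The whisk is steel, 200 mm long, about 120 g, z up along its axis: below the knob a round rod 12 mm thick and 70 mm long, then a wire balloon 80 mm long and 48 mm across that ends 175 mm below this point. It stands loosely upright in the jar, balloon down.
- jar: Heavy white straight-sided jar in which the whisk stands, fixed; 68 mm across outside, 80 mm high, wall 4 mm, floor 5 mm. Origin: centre of the underside.
- mug: White mug, 74 mm across, 85 mm high, with a handle. Bystander; origin: centre of the underside.
- bowl: Red bowl, 120 mm across, 50 mm high. Bystander; origin: centre of the underside.
- pan: Aluminium saucepan, 160 mm across, 65 mm high, handle 140 mm long towards its own -y. Bystander; origin: centre of the underside.
- oil: Green glass oil bottle, 60 mm across, 190 mm high. Bystander; origin: centre of the underside.
- tin: Food tin, 72 mm across, 80 mm high. Bystander; origin: centre of the underside.
- spoon: Wooden spoon lying along its own x, 220 mm long. Bystander.
Mind the look-alikes: they are no part of the job. What is shaped like the part that bears whisk_knob but purple is not meant.

How it is judged:
By the outcome, as a careful person would: the job done as asked, in the order asked, and still so for the second after the job is handed in, with the robot touching nothing.
It also fails if it takes over 72 s, if anything falls off the work surface, if the arm or the gripper's body presses on something with over 40 N, if the wrist force passes 120 N, or if a joint passes its speed limit or range.

## Working session

There is one attempt and no reset: what is moved stays moved. The work goes in short steps, Python scripts to look and compute and a tool call to move; the robot and the scene stay as the last step left them, time stands still between calls to the robot, and variables do not carry over. Pictures are saved under pics/ and viewed, at most 10 in all, crops included, and the job is handed in when it is done.

Besides the shell and the picture viewer there is one more tool, called by a JSON object that holds its "api" and its "payload", one argument or row to a line. apply_moves: Moves the arm, as the interface text tells. Its arguments: {"type":"object","properties":{"commands":{"type":"array","items":{"type":"array","items":{"type":"number"}}},"newtons":{"type":"number"}},"required":["commands"]}

```bash
mkdir -p pics
cat > h.py <<'E'
import numpy as np, cv2
from rig import sense, imaging, ctrl
def proj(n,P):
    c=imaging.calibration(n);K=np.array(c["camera_matrix"]);T=np.array(c["world_to_cam"])
    p=T[:3,:3]@np.array(P,float)+T[:3,3];p=p*[1,-1,-1]
    return (K@p)[:2]/p[2]
def ray(n,uv):
    c=imaging.calibration(n);K=np.array(c["camera_matrix"]);T=np.array(c["world_to_cam"]);R=T[:3,:3]
    o=-R.T@T[:3,3]
    if n=="wrist":
        a=(uv[0]-K[0,2])/K[0,0];b=(uv[1]-K[1,2])/K[1,1];r=np.hypot(a,b)
        d=np.array([np.sin(r)*a/max(r,1e-9),np.sin(r)*b/max(r,1e-9),np.cos(r)])
    else: d=np.linalg.solve(K,[uv[0],uv[1],1])
    d=d*[1,-1,-1]
    return o,R.T@(d/np.linalg.norm(d))
def atz(n,uv,z):
    o,d=ray(n,uv);return o+d*(z-o[2])/d[2]
def tri(n1,a,n2,b):
    o1,d1=ray(n1,a);o2,d2=ray(n2,b)
    s=np.linalg.lstsq(np.c_[d1,-d2],o2-o1,rcond=None)[0]
    p,q=o1+d1*s[0],o2+d2*s[1];return (p+q)/2,np.linalg.norm(p-q)
E
python3 - <<'E'
from h import *
s=sense();print(s)
a=imaging.capture("side");b=imaging.capture("top");c=imaging.capture("wrist")
for n,i in zip("stw",(a,b,c)): cv2.imwrite(f"pics/{n}0.png",i)
for n,i in zip("st",(a,b)): cv2.imwrite(f"pics/{n}0b.png",cv2.resize(i,(800,600),interpolation=cv2.INTER_CUBIC))
for n in("side","top","wrist"):print(imaging.calibration(n))
E
```

```text
{'time_s': 0.0, 'joints': array([-1.46041850e+00,  3.13478297e-01,  1.49844210e+00, -2.23926420e-05,
        1.33097721e+00, -2.23409410e-01]), 'dq': array([-0.00022443, -0.00187218,  0.00063229,  0.00068986, -0.00068549,
       -0.0015125 ]), 'tau': array([ 3.57877187e-03, -4.12267148e+01, -2.59743530e+01, -1.17408564e-05,
        4.19747332e-03,  3.39599687e-06]), 'eef_pos': array([ 171.95582835, -495.80182774,  252.71868215]), 'ee_rot': array([-6.52050152e-04,  9.86104903e-01,  1.66122531e-01,  2.59988698e-05]), 'force': array([ 0.12502594,  0.51671897, -0.40811933]), 'wrist_torque': array([0.05967119, 0.06389191, 0.03079566]), 'grip_force': 0.0, 'grip_width': 1.0004408590639653}
{'camera_matrix': array([[435.29037316,   0.        , 256.18017298],
       [  0.        , 435.29037316, 190.17377424],
       [  0.        ,   0.        ,   1.        ]]), 'world_to_cam': array([[ 9.70164914e-01, -2.42443210e-01, -1.15355204e-03,
        -4.93302015e+02],
       [ 1.46109469e-01,  5.80864024e-01,  8.00780250e-01,
        -2.01223830e+02],
       [-1.93473677e-01, -7.77057447e-01,  5.9895
[... 484 characters left out ...]
     [-7.37355793e-02,  1.19980421e-02,  9.97205651e-01,
        -1.50893792e+03],
       [ 0.00000000e+00,  0.00000000e+00,  0.00000000e+00,
         1.00000000e+00]])}
{'camera_matrix': array([[297.31863964,   0.        , 256.22115015],
       [  0.        , 297.31863964, 191.11139577],
       [  0.        ,   0.        ,   1.        ]]), 'world_to_cam': array([[ 3.27611234e-01, -9.44812546e-01, -3.63027682e-04,
        -5.24487544e+02],
       [ 8.96013238e-01,  3.10812046e-01, -3.17105896e-01,
         4.07438186e+01],
       [ 2.99718462e-01,  1.03562176e-01,  9.48390067e-01,
        -3.79004114e+02],
       [ 0.00000000e+00,  0.00000000e+00,  0.00000000e+00,
         1.00000000e+00]])}
```

View pics/s0b.png

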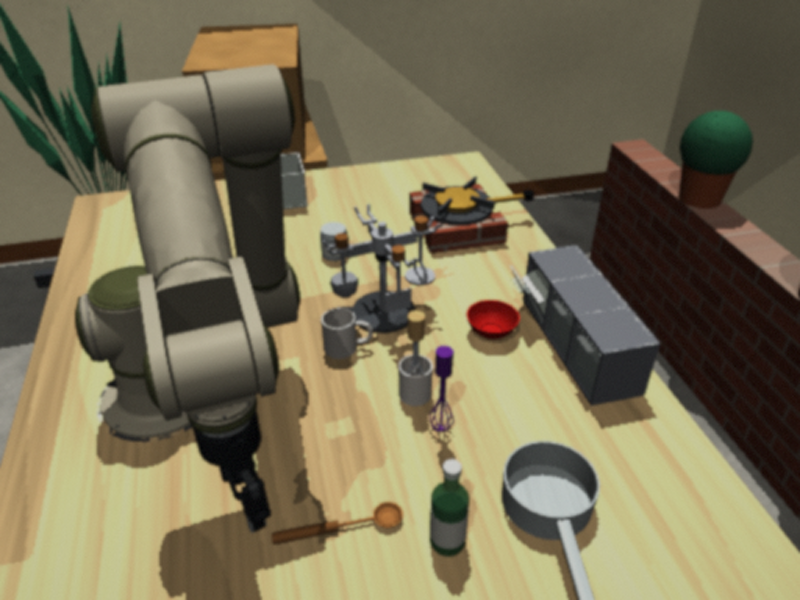

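View pics/t0b.png

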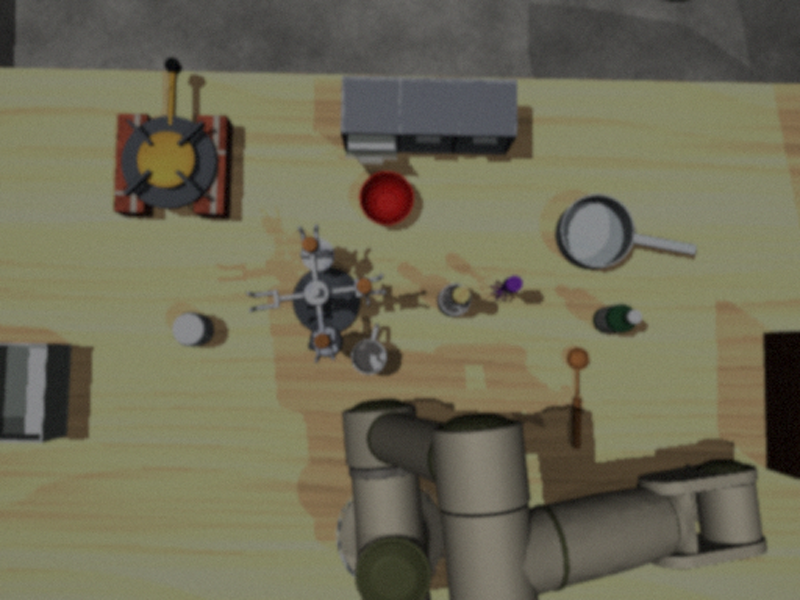

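The whisk with the wooden knob stands in the jar (side (417,320), top (461,295)). The purple look-alike is free-standing at side (444,357), top (513,285), so I'll leave it alone. The free hook points left in the top view (265,300), towards +y. I'll enlarge both views to find the nose and confirm the whisk.

Run:
```python
import cv2,numpy as np
t=cv2.imread("pics/t0.png")[140:240,150:340];s=cv2.imread("pics/s0.png")[125:285,195:305]
# top crop 190x100 x4 =760x400 ; 
cv2.imwrite("pics/tc.png",cv2.resize(t,None,fx=4.2,fy=4.2,interpolation=cv2.INTER_CUBIC))
cv2.imwrite("pics/sc.png",cv2.resize(s,None,fx=3.75,fy=3.75,interpolation=cv2.INTER_CUBIC))
```

```text
(no output)
```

View pics/tc.png

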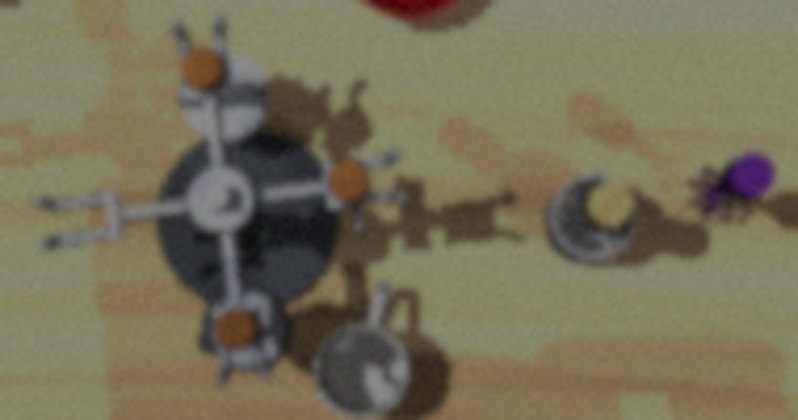

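View pics/sc.png

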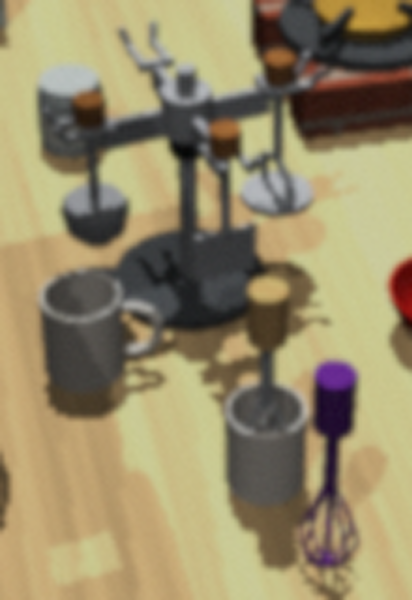

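Run:
```python
from h import *
T=lambda x,y:(150+x/4.2,140+y/4.2); S=lambda x,y:(195+x/3.75,125+y/3.75)
print("foot",atz("top",T(250,217),14))
print("post tri",tri("top",T(229,198),"side",S(186,72)), "post atz",atz("top",T(229,198),245), atz("side",S(186,72),245))
print("foot side",atz("side",S(192,280),14))
print("knob top",tri("top",T(609,204),"side",S(269,290)), "jar",atz("top",T(590,216),80),atz("side",S(266,412),80))
print("tips",tri("top",T(46,203),"side",S(123,30)),tri("top",T(52,242),"side",S(152,30)))
print("mug",atz("top",T(362,368),85))
c=np.array(atz("top",T(250,217),14))
ax=tri("top",T(229,198),"side",S(186,72))[0][:2]
t=cv2.imread("pics/t0.png");s=cv2.imread("pics/s0.png")
g=lambda i:np.clip((i/255.)**.5*255*1.1,0,255).astype(np.uint8)
t=cv2.resize(g(t)[140:240,170:270],None,fx=5,fy=5,interpolation=cv2.INTER_CUBIC)
s=cv2.resize(g(s)[125:225,195:280],None,fx=5,fy=5,interpolation=cv2.INTER_CUBIC)
cv2.imwrite("pics/g.png",cv2.resize(np.hstack([t,s]),(800,432)))
for a in range(0,360,45):
    d=np.array([np.cos(np.radians(a)),np.sin(np.radians(a))])
    P=[*(ax+113*d),6]
    u=proj("top",P);v=proj("side",P)
    print(a,(u-[170,140])*5*.865,(v-[195,125])*5*.865+[432.5,0])
```

```text
foot [504.66836781 149.96239005  14.        ]
post tri (array([503.46041474, 143.40989582, 246.5503032 ]), np.float64(2.6709265531648603)) post atz [502.26109035 143.79914641 245.        ] [505.35110092 145.84254376 245.        ]
foot side [506.01160915 140.23157441  14.        ]
knob top (array([ 507.68413859, -124.20576257,  204.2837316 ]), np.float64(3.301027344663952)) jar [ 505.92508868 -121.59682434   80.        ] [ 507.44175501 -128.32076154   80.        ]
tips (array([485.67921052, 276.78942422, 220.1760842 ]), np.float64(25.361257016097372)) (array([484.63078774, 266.66890438, 223.85958061]), np.float64(28.46768155524652))
mug [384.47756694  54.05683282  85.        ]
0 [183.51526065  84.95590067] [778.62738692 308.72086212]
45 [ 82.35816446 124.16769529] [717.94516709 261.01188382]
90 [ 37.8348953  223.21631153] [622.08542995 252.6895681 ]
135 [ 76.64375713 324.54959876] [540.47880455 287.4048372 ]
180 [176.5277928  368.18607156] [518.4082486  348.99834011]
225 [278.35122185 328.09415946] [575.74224022 403.06398245]
270 [321.99556863 228.38705925] [681.80718007 413.32362426]
315 [282.52036353 127.93386859] [766.74202882 372.24322365]
```

View pics/g.png

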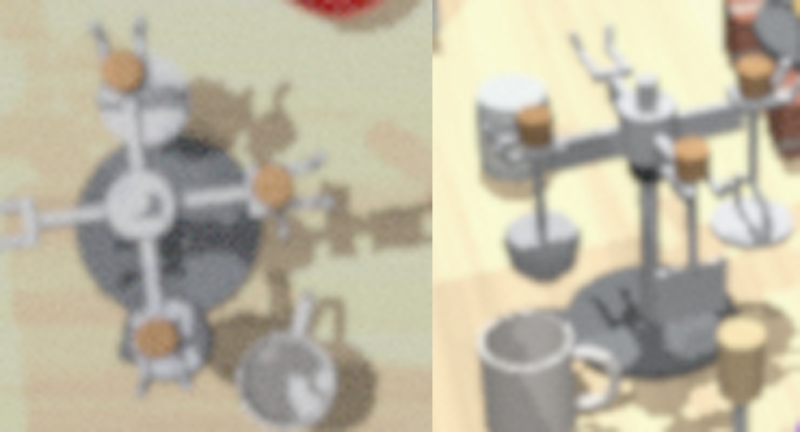

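Run:
```python
from h import *
T=lambda x,y:(150+x/4.2,140+y/4.2); S=lambda x,y:(195+x/3.75,125+y/3.75)
for n,a,b in(("ladle",(236,326),(88,99)),("masher",(204,68),(278,58)),("turner",(349,181),(225,130)),("freetipA",(46,203),(152,30)),("freetipB",(52,242),(123,30)),("hub",(229,200),(186,85))):
    p,e=tri("top",T(*a),"side",S(*b));q=p[:2]-[504,144];print(n,p,e,np.hypot(*q),np.degrees(np.arctan2(q[1],q[0])))
print("mug",atz("top",T(362,368),85),tri("top",T(362,362),"side",S(81,290)),atz("side",S(81,290),85),"handle",atz("top",T(378,292),65),atz("side",S(155,325),65),"ladle bottom",atz("side",S(95,215),90))
```

```text
ladle [414.44622604 137.55129642 235.50671315] 0.9875046110511014 89.78565703081958 -175.88128082686973
masher [594.77362042 164.42686782 235.95356429] 1.5493754836873983 93.04357631060907 12.68206760288955
turner [518.28418893  61.06234973 234.43630773] 3.5546777558396294 84.15873030257193 -80.22792892817178
freetipA [499.5938854  275.34282011 217.71736419] 2.3624419133136794 131.41670457444852 91.92136222613392
freetipB [471.00300256 268.86512055 225.23176392] 0.9111777779294783 129.15146213037326 104.8026633572486
hub [503.33306402 144.80167213 232.29142683] 3.05040414540214 1.0428239581769372 129.75812372338092
mug [384.47756694  54.05683282  85.        ] (array([387.63140898,  54.19727531,  90.70104491]), np.float64(3.083296567538807)) [387.03679643  61.62253312  85.        ] handle [443.99921585  43.29416538  65.        ] [445.56977329  21.226502    65.        ] ladle bottom [418.69404537 164.92156364  90.        ]
```

The turner, masher and ladle directions put the free hook at about 97°, with the axis at about (504,144) and the wire tops at about z 210. The nose isn't visible except possibly under the ladle, which would be world -x. So the hook needs about 83° anticlockwise. I'll go above the gap beside the free bracket first.

{"api": "apply_moves", "payload": {
  "commands": [
    [1,0,0,-40,6],
    [1,0,0,-40,6.1],
    [1,27,-40,0,0],
    [1,27,-40,0,0],
    [1,27,-40,0,0],
    [1,27,-40,0,0],
    [1,27,-40,0,0],
    [1,27,-40,0,0],
    [1,27,-40,0,0],
    [1,27,-40,0,0],
    [1,27,-40,0,0],
    [1,27,-40,0,0],
    [1,27,-40,0,0],
    [1,27,-40,0,0],
    [1,27,-40,0,0],
    [1,27,-40,0,0],
    [1,27,-40,0,0],
    [1,27,-38,0,0]
  ],
  "newtons": 40
}}

```text
time_s: 2.4
eef_pos: [523.2, 191.6, 333.0]
ee_rot: [0.0, 0.998, 0.061, -0.0]
force: [-0.3, 0.0, 0.4]
grip_width: 0.004
grip_force: 0.0
```

Run:
```python
from h import *
s=sense();print(s['time_s'],s['eef_pos'],s['ee_rot'],s['joints'],s['force'])
i=imaging.capture("wrist");cv2.imwrite("pics/w1.png",i);np.save("w1cal.npy",imaging.calibration("wrist")["world_to_cam"])
cv2.imwrite("pics/w1b.png",cv2.resize(i,(800,600),interpolation=cv2.INTER_CUBIC))
```

```text
2.4 [523.16544004 191.62800964 333.04739877] [ 6.67181767e-05  9.98110166e-01  6.14496558e-02 -1.80443245e-04] [ 1.40868776e-01  3.45058589e-01  1.24836084e+00 -1.04424788e-04
  1.54854355e+00  1.58869065e+00] [-0.25080467  0.01786907  0.43843618]
```

View pics/w1b.png

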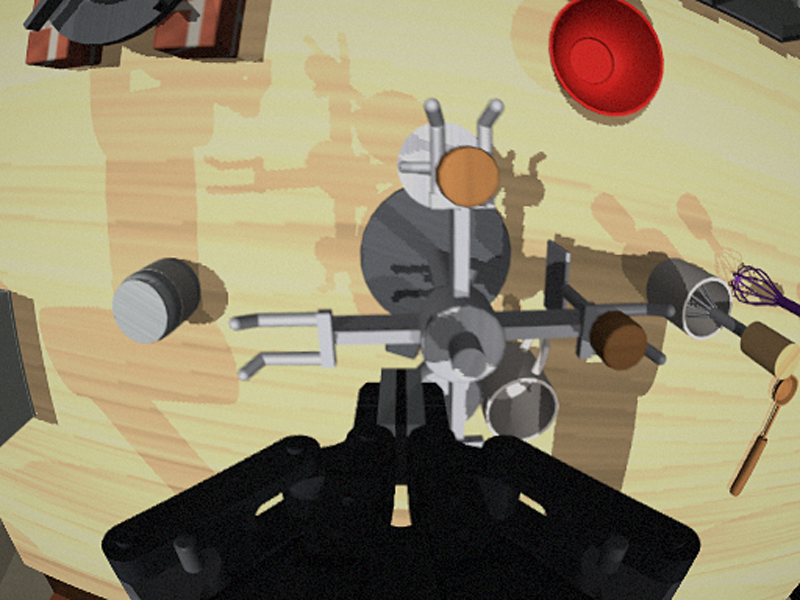

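Run:
```python
from h import *
imaging_cal=imaging.calibration
P=lambda x,y,z:np.round(atz("wrist",(x*.64,y*.64),z),1)
print("foot L/R/T",P(361,257,14),P(510,262,14),P(437,187,14))
print("nose bit",P(386,345,12),P(416,357,12),P(400,352,12))
print("post top",P(467,350,245))
for n,x,y,z in(("tipA",237,323,224),("tipB",245,375,224),("cross",325,338,210),("masher head",468,176,235),("turner head",619,340,235),("mug",520,405,85),("jar",692,298,80),("knobtop",772,350,209)):
    p=P(x,y,z);q=p[:2]-[504,144];print(n,p,np.hypot(*q),np.degrees(np.arctan2(q[1],q[0])))
i=cv2.imread("pics/w1.png")[180:290,210:370]
cv2.imwrite("pics/w1c.png",cv2.resize(np.clip((i/255.)**.6*255,0,255).astype(np.uint8),None,fx=5,fy=5,interpolation=cv2.INTER_CUBIC))
```

```text
foot L/R/T [497.1 230.9  14. ] [511.1  85.2  14. ] [573.5 167.5  14. ]
nose bit [406.9 196.1  12. ] [397.1 163.4  12. ] [400.8 180.8  12. ]
post top [514.3 161.3 245. ]
tipA [504.3 283.5 224. ] 139.50032258027218 89.87678345981521
tipB [472.4 279.1 224. ] 138.74642337732533 103.1648538725749
cross [496.  235.4 210. ] 91.74944141519337 95.00219985758827
masher head [596.7 173.1 235. ] 97.16017702742214 17.427900162939263
turner head [524.5  74.5 235. ] 72.46033397659716 -73.56583679374657
mug [392.7  65.8  85. ] 136.0254755551327 -144.90790898017318
jar [517.9 -90.9  80. ] 235.31090072497705 -86.6135218460395
knobtop [519.3 -84.6 209. ] 229.11143576871058 -86.17095370550348
```

View pics/w1c.png

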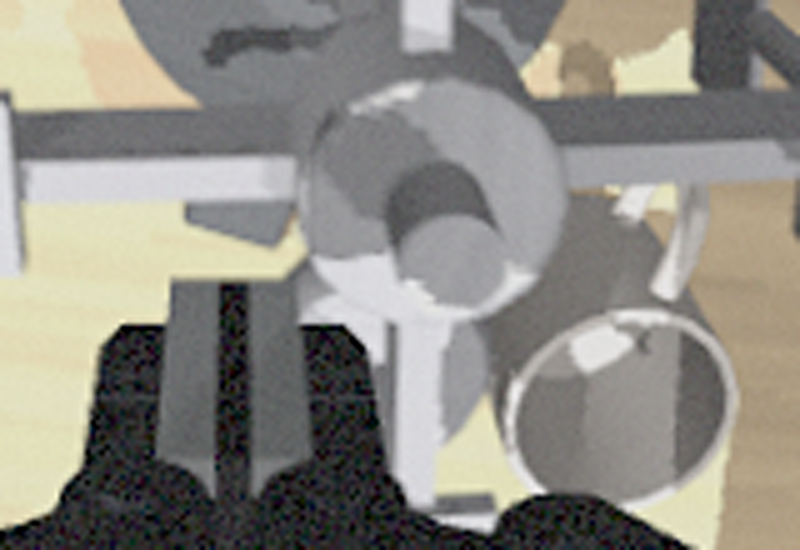

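Run:
```python
from h import *
def wp(P):
    c=imaging.calibration("wrist");K=c["camera_matrix"];T=c["world_to_cam"]
    p=(T[:3,:3]@np.array(P,float)+T[:3,3])*[1,-1,-1];r=np.hypot(p[0],p[1]);th=np.arctan2(r,p[2])
    return np.array([K[0,2]+K[0,0]*th*p[0]/r,K[1,2]+K[0,0]*th*p[1]/r])
s=sense();e=s['eef_pos'];print(e)
print("tip pred",wp(e-[0,0,22]),"obs 257,236")
P=lambda x,y,z:np.round(atz("wrist",(x,y),z),1)
print("post",P(301,232,245),"hub",P(210+433/5,180+200/5,232),"masher",P(468*.64,178*.64,235),"turner",P(622*.64,345*.64,235))
print("tin",P(141*.64,310*.64,80),atz("top",(190*.64,329*.64),80))
print("bowl",P(607*.64,48*.64,50),atz("top",(387*.64,197*.64),50))
print("jar",P(706*.64,306*.64,80),atz("top",(150+594/4.2,140+218/4.2),80))
c=np.array([504,149]);a=np.linspace(0,6.28,9)
print("foot pred",[tuple(np.round(wp([c[0]+75*np.cos(t),c[1]+75*np.sin(t),14])/.64)) for t in a[:-1]])
# foot dark blob circle fit in top image
```

```text
[524.3162844  195.24777509 332.05856985]
tip pred [256.65473071 250.67661313] obs 257,236
post [507.7 158.4 245. ] hub [511.8 161.  232. ] masher [595.8 173.  235. ] turner [521.8  71.6 235. ]
tin [439.3 434.2  80. ] [433.37064059 428.51508279  80.        ]
bowl [730.8  34.6  50. ] [727.08838519  23.26437502  50.        ]
jar [ 512.2 -112.2   80. ] [ 504.41437018 -124.74683451   80.        ]
foot pred [(np.float64(457.0), np.float64(184.0)), (np.float64(398.0), np.float64(199.0)), (np.float64(369.0), np.float64(251.0)), (np.float64(385.0), np.float64(305.0)), (np.float64(434.0), np.float64(331.0)), (np.float64(489.0), np.float64(317.0)), (np.float64(519.0), np.float64(271.0)), (np.float64(508.0), np.float64(215.0))]
```

The arm was still settling during that picture, so the calibration didn't match it. I'll retake it now at rest and re-find the same features by template matching.

Run:
```python
from h import *
print(sense()['eef_pos']); i=imaging.capture("wrist"); print(sense()['eef_pos'],sense()['time_s'])
cv2.imwrite("pics/w2.png",i); o=cv2.imread("pics/w1.png")
P=lambda q,z:np.round(atz("wrist",q,z),1)
def m(x,y,w=14):
    x,y=int(round(x)),int(round(y));t=o[y-w:y+w+1,x-w:x+w+1]
    y0,x0=max(0,y-40),max(0,x-40);R=cv2.matchTemplate(i[y0:y+41,x0:x+41],t,cv2.TM_CCOEFF_NORMED)
    _,v,_,l=cv2.minMaxLoc(R);return np.array([l[0]+w+x0-x,l[1]+w+y0-y]),v
for n,x,y,z in(("post",301,232,245),("hub",296.6,220,232),("masher",299.5,114,235),("turner",398,220,235),("tin",90,198,80),("bowl",388,31,50),("jar",452,196,80),("tipA",151.7,206.7,224),("tipB",156.8,240,224),("cross",208,216,210),("mug",333,259,85),("foot L",231,164.5,14),("footR",326,168,14),("footT",280,120,14),("noseA",247,221,12),("noseB",266,228.5,12)):
    d,v=m(x,y);print(n,d,round(v,2),P((x+d[0],y+d[1]),z))
```

```text
[524.3162844  195.24777509 332.05856985]
[523.40925578 193.00037216 331.9241066 ] 2.5
post [5 3] 0.94 [504.6 151.6 245. ]
hub [5 3] 0.94 [508.7 154.  232. ]
masher [6 3] 0.92 [593.3 165.9 235. ]
turner [4 3] 0.95 [519.2  64.5 235. ]
tin [2 0] 0.97 [439.3 428.1  80. ]
bowl [3 2] 0.88 [727.5  27.9  50. ]
jar [2 2] 0.86 [ 508.3 -121.    80. ]
tipA [4 2] 0.92 [502.  277.4 224. ]
tipB [5 2] 0.95 [470.2 271.9 224. ]
cross [5 2] 0.97 [494.  228.4 210. ]
mug [2 2] 0.95 [388.8  58.9  85. ]
foot L [3 1] 0.99 [494.9 223.6  14. ]
footR [3 1] 0.98 [508.5  78.   14. ]
footT [6 3] 0.95 [568.8 155.   14. ]
noseA [3 2] 0.85 [402.5 188.2  12. ]
noseB [4 1] 0.87 [394.9 154.3  12. ]
```

Settled fixes put the axis at about (504,149). The nose's outer corners are (402,188) and (395,154): 34 mm apart, as they should be, and pointing to about 168°. The free hook is at about 99°, so it needs about 69° anticlockwise. Next I turn the tool so its x axis is radial and descend beside the bracket.

{"api": "apply_moves", "payload": {
  "commands": [
    [1,5.5,1,0,0],
    [1,0,0,0,-10.4],
    [1,0,0,0,-10.4],
    [1,0,0,0,-10.4],
    [1,0,0,0,-10.4],
    [1,0,0,0,-10.4],
    [1,0,0,0,-10.4],
    [1,0,0,0,-10.4],
    [1,0,0,0,-10.4],
    [1,0,0,25,0],
    [1,0,0,25,0],
    [1,0,0,25,0],
    [1,0,0,20,0],
    [1,0,0,15,0],
    [1,0,0,10,0],
    [1,0,0,6,0],
    [1,0,0,0,0],
    [1,0,0,0,0]
  ]
}}

```text
time_s: 4.75
eef_pos: [528.5, 189.7, 207.9]
ee_rot: [0.0, 0.706, 0.708, 0.0]
force: [-0.4, -0.7, -0.7]
grip_width: 0.002
grip_force: 0.0
```

{"api": "apply_moves", "payload": {
  "commands": [
    [1,2.9,-2.9,0,0],
    [1,2.9,-2.9,0,0],
    [1,0.9,-2.45,0,-3],
    [1,0.9,-2.45,0,-3],
    [1,0.9,-2.45,0,-3],
    [1,0.9,-2.45,0,-3],
    [1,0.9,-2.45,0,-3],
    [1,0.9,-2.45,0,-3]
  ]
}}

```text
time_s: 5.75
eef_pos: [507.7, 199.2, 207.5]
ee_rot: [0.001, 0.585, 0.811, 0.001]
force: [5.2, 0.5, -2.1]
grip_width: 0.001
grip_force: 2.4
```

Run:
```python
from h import *
s=sense();print(s['time_s'],s['eef_pos'],s['force'],s['wrist_torque'])
cv2.imwrite("pics/t1.png",imaging.capture("top"))
```

```text
5.75 [507.7404219  199.15059491 207.52447451] [ 5.21386334  0.53489678 -2.13796725] [ 0.16411915 -0.75719138 -0.01047342]
```

{"api": "apply_moves", "payload": {
  "commands": [
    [1,0.9,-2.45,0,-3],
    [1,0.9,-2.45,0,-3],
    [1,0.9,-2.45,0,-3],
    [1,0.9,-2.45,0,-3],
    [1,0.9,-2.45,0,-3]
  ]
}}

```text
time_s: 6.42
eef_pos: [494.9, 198.1, 207.6]
ee_rot: [0.001, 0.475, 0.88, 0.001]
force: [5.3, 0.9, -2.9]
grip_width: -0.001
grip_force: 2.6
```

Run:
```python
from h import *
s=sense();print(s['time_s'],s['eef_pos'],s['force'],s['wrist_torque'])
i=imaging.capture("side");cv2.imwrite("pics/s2.png",i)
a=cv2.imread("pics/s0.png")
# mug moved? template match of mug lower body in side view
x,y=195+80/3.75,125+355/3.75;x,y=int(x),int(y);w=9
R=cv2.matchTemplate(i[y-25:y+26,x-25:x+26],a[y-w:y+w+1,x-w:x+w+1],cv2.TM_CCOEFF_NORMED);print(cv2.minMaxLoc(R)[1::2],25-w)
cv2.imwrite("pics/s2c.png",cv2.resize(i[125:225,195:295],None,fx=6,fy=6,interpolation=cv2.INTER_CUBIC))
```

```text
6.425 [494.93961897 198.10528944 207.56118091] [ 5.3263122   0.88710274 -2.87924119] [ 0.12386106 -0.94690126  0.03070345]
(0.5333524942398071, (16, 15)) 16
```

View pics/s2c.png

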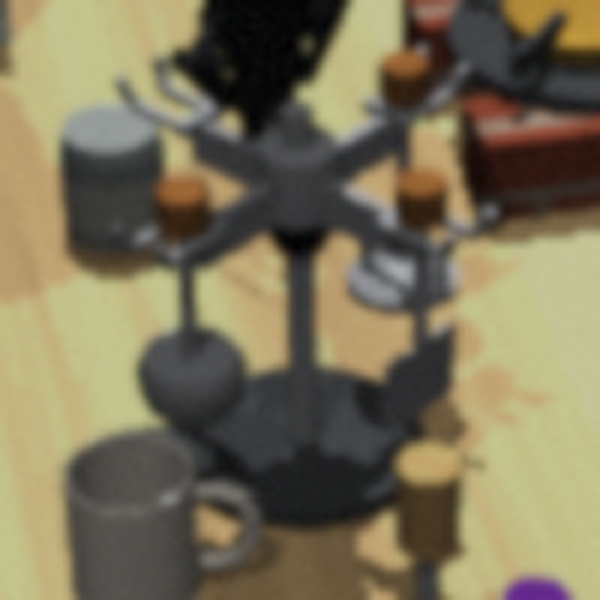

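The hook turns with a steady push of about 5 N. The ladle, around side crop (190,370), is passing above and behind the mug rim without touching it. I'll go on.

{"api": "apply_moves", "payload": {
  "commands": [
    [1,0.9,-2.45,0,-3],
    [1,0.9,-2.45,0,-3],
    [1,0.9,-2.45,0,-3]
  ]
}}

```text
time_s: 6.85
eef_pos: [487.5, 195.9, 207.6]
ee_rot: [0.001, 0.405, 0.914, 0.001]
force: [6.1, 1.0, -1.5]
grip_width: -0.003
grip_force: 2.6
```

{"api": "apply_moves", "payload": {
  "commands": [
    [1,0.9,-2.45,0,-3],
    [1,0.9,-2.45,0,-3],
    [1,0.9,-2.45,0,-3],
    [1,0.9,-2.45,0,-3],
    [1,0.9,-2.45,0,-3],
    [1,0.9,-2.45,0,-3]
  ]
}}

```text
time_s: 7.6
eef_pos: [473.9, 188.5, 207.8]
ee_rot: [0.001, 0.257, 0.966, 0.001]
force: [5.9, 2.9, -2.0]
grip_width: 0.002
grip_force: 2.5
```

{"api": "apply_moves", "payload": {
  "commands": [
    [1,0.9,-2.45,0,-3],
    [1,0.9,-2.45,0,-3],
    [1,0.9,-2.45,0,-3],
    [1,0.9,-2.45,0,-3],
    [1,0.9,-2.45,0,-3],
    [1,0,0,0,0],
    [1,0,0,0,0]
  ]
}}

```text
time_s: 8.48
eef_pos: [464.5, 179.1, 207.7]
ee_rot: [0.001, 0.129, 0.992, 0.0]
force: [3.9, 3.2, 1.7]
grip_width: -0.001
grip_force: 2.2
```

Run:
```python
from h import *
s=sense();print(s['time_s'],s['eef_pos'],s['ee_rot'],s['force'])
i=imaging.capture("wrist");cv2.imwrite("pics/w3.png",i);print(sense()['eef_pos']);print(imaging.calibration("wrist"))
cv2.imwrite("pics/t3.png",imaging.capture("top"));cv2.imwrite("pics/s3.png",imaging.capture("side"))
cv2.imwrite("pics/w3b.png",cv2.resize(np.clip((i/255.)**.7*255,0,255).astype(np.uint8),(800,600),interpolation=cv2.INTER_CUBIC))
```

```text
8.475 [464.45868574 179.05470192 207.66483476] [5.80658863e-04 1.29179034e-01 9.91621035e-01 4.04646500e-04] [3.85287722 3.20942616 1.70561794]
[464.48065695 179.02693503 207.66753049]
{'camera_matrix': array([[297.31863964,   0.        , 256.22115015],
       [  0.        , 297.31863964, 191.11139577],
       [  0.        ,   0.        ,   1.        ]]), 'world_to_cam': array([[ 2.56085266e-01,  9.66653485e-01,  1.17311437e-03,
        -2.92321641e+02],
       [-9.15491141e-01,  2.42920597e-01, -3.20726603e-01,
         4.08333789e+02],
       [-3.10316462e-01,  8.10593818e-02,  9.47171088e-01,
        -2.06459497e+02],
       [ 0.00000000e+00,  0.00000000e+00,  0.00000000e+00,
         1.00000000e+00]])}
```

View pics/w3b.png

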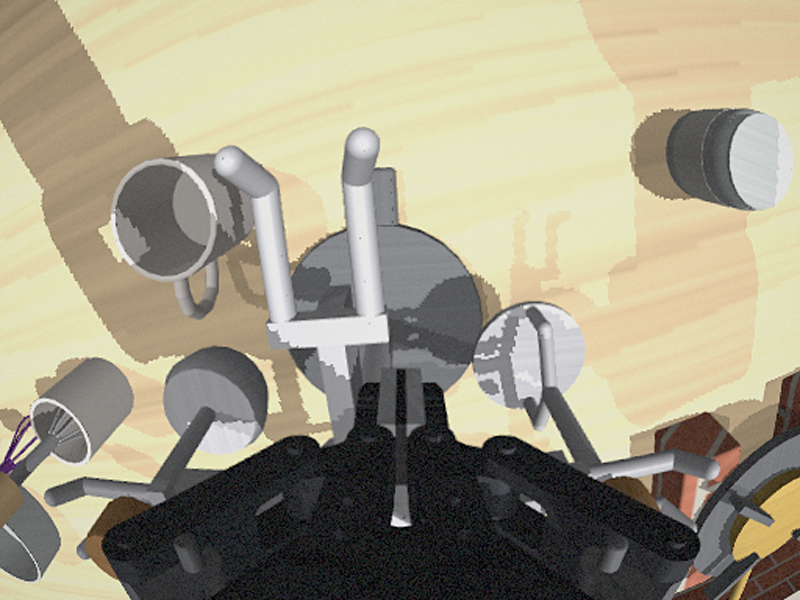

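The picture shows the free hook's wires meeting the plate at (282,318) and (369,312), with tips at (229,158) and (362,140). The nose's right edge runs from (397,222) to (396,168), and the mug hasn't moved. Now I'll compute the angles.

```bash
cat >> h.py <<'E'
def wp(P):
    c=imaging.calibration("wrist");K=c["camera_matrix"];T=c["world_to_cam"]
    p=(T[:3,:3]@np.array(P,float)+T[:3,3])*[1,-1,-1];r=np.hypot(p[0],p[1]);th=np.arctan2(r,p[2])
    return np.array([K[0,2]+K[0,0]*th*p[0]/r,K[1,2]+K[0,0]*th*p[1]/r])
E
python3 - <<'E'
from h import *
from scipy.optimize import least_squares
P=lambda x,y,z:atz("wrist",(x*.64,y*.64),z)[:2]
F=np.array([P(x,y,14) for x,y in((482,325),(463,268),(440,241),(400,227),(310,253),(476,353),(476,292),(291,290))])
r=least_squares(lambda c:np.hypot(*(F-c).T)-75,[504,149]);print("foot c",r.x,r.fun.round(1))
a,b=P(396,169,12),P(397,221,12);print("nose edge",a,b,"dir",np.degrees(np.arctan2(*(a-b)[::-1])))
A=r.x
for ax in (A,np.array([504,149.])):
    q=a-ax;rho=np.hypot(*q);ang=np.degrees(np.arctan2(q[1],q[0]))
    print("corner r",rho,"(exp 114.3) nose angle",ang+np.degrees(np.arcsin(17/114.3)))
    for zt in (204,210,216):
        m=(P(282,318,zt-4)+P(369,312,zt-4))/2;t=(P(229,158,zt+8)+P(362,140,zt+8))/2
        w=np.linalg.norm(P(282,318,zt-4)-P(369,312,zt-4))
        print(zt,"base mid r",np.hypot(*(m-ax)),np.degrees(np.arctan2(*(m-ax)[::-1])),"tip",np.hypot(*(t-ax)),np.degrees(np.arctan2(*(t-ax)[::-1])),"dir",np.degrees(np.arctan2(*(t-m)[::-1])),"spacing (25)",w)
E
```

```text
foot c [505.87196164 153.88077586] [-1.  -1.2  1.9  0.9  0.1 -1.4 -1.4 -3.8]
nose edge [398.42538517 193.82355997] [433.05973607 185.29628105] dir 166.16838507576796
corner r 114.63068000154162 (exp 114.3) nose angle 168.16102488166104
204 base mid r 81.42270171734053 171.142572834179 tip 130.01975910539645 170.76227327372817 dir 170.12514886873606 spacing (25) 26.331926155815676
210 base mid r 83.58450923297487 170.26696989127498 tip 129.87448421968423 170.15932146847146 dir 169.96494521087538 spacing (25) 25.086536305498086
216 base mid r 85.76485076770027 169.43570063934027 tip 129.74362342373084 169.5550863425441 dir 169.78790297864748 spacing (25) 23.84114645518052
corner r 114.69590588011074 (exp 114.3) nose angle 165.54891303505258
204 base mid r 80.48701597230892 167.50192510181228 tip 129.0571130702847 168.48951357943415 dir 170.12514886873606 spacing (25) 26.331926155815676
210 base mid r 82.72365604225969 166.7136525779454 tip 128.96626073504467 167.88010674670906 dir 169.96494521087538 spacing (25) 25.086536305498086
216 base mid r 84.97512819991417 165.9670164891778 tip 128.89001767479505 167.26990983787792 dir 169.78790297864748 spacing (25) 23.84114645518052
```

The hook (about 170°) has gone some 2–3° past the nose (about 167.5°), and the wire spacing confirms wire tops near z 210. I'll cross over the bracket and nudge it back from the other side.

{"api": "apply_moves", "payload": {
  "commands": [
    [1,0,3,0,-2],
    [1,0,0,-25,0],
    [1,0,0,-20,0],
    [1,-1,-12,0,0],
    [1,-1,-12,0,0],
    [1,-1,-12,0,0],
    [1,-2,-12.3,0,0],
    [1,0,0,0,0],
    [1,0,0,15,0],
    [1,0,0,15,0],
    [1,0,0,15,0],
    [1,0,0,0,0],
    [1,0,0,0,0]
  ]
}}

```text
time_s: 10.25
eef_pos: [459.3, 133.5, 207.5]
ee_rot: [0.0, 0.111, 0.994, 0.0]
force: [-0.3, 0.3, -0.4]
grip_width: 0.002
grip_force: 0.0
```

Now the gentle push back to the computed end point, which is about (456,146.5).

{"api": "apply_moves", "payload": {
  "commands": [
    [1,1,2,0,0],
    [1,1,2,0,0],
    [1,1,2,0,0],
    [1,1,1.5,0,0],
    [1,1,1.5,0,0],
    [1,0.5,1.3,0,0],
    [1,0.5,1,0,0],
    [1,0,0,0,0],
    [1,0,0,0,0]
  ]
}}

```text
time_s: 11.38
eef_pos: [455.9, 145.5, 207.4]
ee_rot: [0.0, 0.111, 0.994, -0.0]
force: [1.5, -3.8, 0.4]
grip_width: 0.002
grip_force: 1.7
```

Run:
```python
from h import *
s=sense();print(s['time_s'],s['eef_pos'],s['ee_rot'],s['force'])
i=imaging.capture("wrist");cv2.imwrite("pics/w4.png",i)
o=cv2.imread("pics/w3.png")
np.save("o.npy",o)
P=lambda q,z:atz("wrist",q,z)[:2]
def m(x,y,w=9):
    x,y=int(round(x*.64)),int(round(y*.64));t=o[y-w:y+w+1,x-w:x+w+1]
    y0,x0=max(0,y-60),max(0,x-60);R=cv2.matchTemplate(i[y0:y+61,x0:x+61],t,cv2.TM_CCOEFF_NORMED)
    _,v,_,l=cv2.minMaxLoc(R);return np.array([l[0]+w+x0-x,l[1]+w+y0-y]),round(v,2)
for n,x,y,z in(("baseL",282,318,206),("baseR",369,312,206),("tipL",229,158,218),("tipR",362,140,218),("noseR",396,169,12),("noseB",397,221,12),("mug",165,220,85)):
    d,v=m(x,y);print(n,d,v,P((x*.64+d[0],y*.64+d[1]),z))
```

```text
11.375 [455.93309241 145.53768646 207.35974037] [ 2.10130293e-04  1.11318641e-01  9.93784737e-01 -1.13371697e-04] [ 1.45531544 -3.76135872  0.37330077]
baseL [39 43] 0.6 [437.95702733 132.1864886 ]
baseR [30  3] 0.94 [421.33099687 157.91223046]
tipL [10 15] 0.61 [373.95009203 125.8296599 ]
tipR [24  4] 0.92 [375.19733043 163.75517516]
noseR [35  1] 0.97 [398.04162805 193.46741406]
noseB [33  2] 0.93 [433.85140808 184.57069881]
mug [ 27 -11] 0.94 [377.23239128  54.42326107]
```

Run:
```python
from h import *
i=cv2.imread("pics/w4.png");o=cv2.imread("pics/w3.png")
P=lambda q,z:atz("wrist",q,z)[:2]
A=np.array([505.5,153.3])
pts={}
for n,x,y,z in(("baseL",282,318,206),("baseR",369,312,206),("tipL",229,158,218),("tipR",362,140,218)):
    x,y=x*.64,y*.64;w=9;X,Y=int(x),int(y)
    t=o[Y-w:Y+w+1,X-w:X+w+1];y0,x0,x1=max(0,Y-35),X+40,X+150
    R=cv2.matchTemplate(i[y0:Y+36,x0:x1],t,cv2.TM_CCOEFF_NORMED);_,v,_,l=cv2.minMaxLoc(R)
    d=np.array([l[0]+w+x0-X,l[1]+w+y0-Y]);p=P((x+d[0],y+d[1]),z);q=p-A;pts[n]=p
    print(n,d,round(v,2),p,np.hypot(*q),np.degrees(np.arctan2(q[1],q[0])))
m=(pts["baseL"]+pts["baseR"])/2;t=(pts["tipL"]+pts["tipR"])/2
print([np.degrees(np.arctan2(*v[::-1])) for v in(m-A,t-A,t-m)])
```

```text
baseL [88 -1] 0.85 [421.48241164 158.91092863] 84.20473664717707 176.1793015022926
baseR [88  2] 0.92 [426.64179782 183.02902876] 84.2759230286575 159.3438837080695
tipL [110  -7] 0.76 [375.45244808 164.02103967] 130.48872154610075 175.28722852100827
tipR [113   5] 0.79 [381.796073   195.94954328] 130.84970422958526 160.97728472014276
[np.float64(167.75801014576516), np.float64(168.12232187366456), np.float64(168.77770267232555)]
```

The hook now sits at about 168.0° and the nose at about 168°, so they're aligned. I'll back off, rise and go above the whisk with the gripper open.

{"api": "apply_moves", "payload": {
  "commands": [
    [1,0,-2.5,0,0],
    [1,0,-2.5,0,0],
    [1,0,0,-25,0],
    [1,0,0,-35,0],
    [1,0,0,-35,0],
    [1,0,0,-35,0],
    [-1,-13.6,-30.6,0,0],
    [-1,-13.6,-30.6,0,0],
    [-1,-13.6,-30.6,0,0],
    [-1,-13.6,-30.6,0,0],
    [-1,-13.6,-30.6,0,0],
    [-1,-13.6,-30.6,0,0],
    [-1,-13.6,-30.6,0,0],
    [-1,-13.6,-30.6,0,0],
    [-1,0,0,0,0],
    [-1,0,0,0,0],
    [-1,0,0,0,0]
  ]
}}

```text
time_s: 13.55
eef_pos: [506.5, -121.0, 337.5]
ee_rot: [0.0, 0.111, 0.994, 0.0]
force: [-0.3, 0.2, -0.5]
grip_width: 0.998
grip_force: 0.0
```

Run:
```python
from h import *
s=sense();print(s['time_s'],s['eef_pos'],s['ee_rot'],s['force'],s['joints'])
i=imaging.capture("wrist");cv2.imwrite("pics/w5.png",i)
e=s['eef_pos']
print("pred knob top px",wp([507,-122,205]),"jar",wp([507,-122,80]),"purple",wp([515,-235,205]))
cv2.imwrite("pics/w5b.png",cv2.resize(i,(800,600),interpolation=cv2.INTER_CUBIC))
# wood-coloured blob near prediction: hsv
h=cv2.cvtColor(i,cv2.COLOR_BGR2HSV)
u=wp([507,-122,205]).astype(int);print(h[u[1],u[0]],i[u[1],u[0]])
```

```text
13.55 [ 506.54302899 -121.04623965  337.49455838] [1.23738050e-04 1.10691464e-01 9.93854807e-01 7.81525888e-05] [-0.26697609  0.20703911 -0.47665754] [-4.59879787e-01  2.57988603e-01  1.35284701e+00  2.31689213e-04
  1.53057793e+00 -1.80884788e+00]
pred knob top px [255.2455516  189.07395951] jar [255.52236304 158.82469367] purple [144.27138353 220.95307079]
[ 20 106 147] [ 86 127 147]
```

Run:
```python
from h import *
i=cv2.imread("pics/w5.png");g=cv2.medianBlur(cv2.cvtColor(i,cv2.COLOR_BGR2GRAY),5)
x0,y0=195,125;c=g[y0:255,x0:315]
for p2 in (22,16,12):
    C=cv2.HoughCircles(c,cv2.HOUGH_GRADIENT,1,5,param1=60,param2=p2,minRadius=13,maxRadius=48)
    if C is not None:
        for k in C[0][:6]:
            r=k[2];z=205 if r<27 else 80
            print(p2,k+[x0,y0,0],atz("wrist",(k[0]+x0,k[1]+y0),z))
hs=cv2.cvtColor(i,cv2.COLOR_BGR2HSV)
for v in range(150,235,6): print(v,[tuple(hs[v,u]) [0:3:2] for u in range(215,300,7)] and ' '.join(f"{hs[v,u][0]}/{hs[v,u][1]}/{hs[v,u][2]}" for u in range(215,300,7)))
```

```text
22 [254.5        159.5         22.70000076] [ 480.55029945 -116.6692724   205.        ]
22 [253.5        145.5         19.10000038] [ 468.34329551 -114.77587923  205.        ]
22 [257.5        155.5         22.39999962] [ 477.66332142 -113.35883333  205.        ]
22 [253.5        173.5         30.60000038] [ 525.6605081  -128.94396784   80.        ]
22 [252.5        151.5         19.39999962] [ 473.2755845  -116.78161293  205.        ]
22 [249.5        159.5         18.29999924] [ 479.59272294 -120.89254306  205.        ]
16 [254.5        159.5         22.70000076] [ 480.55029945 -116.6692724   205.        ]
16 [253.5        154.5         21.60000038] [ 476.0418081  -116.52968899  205.        ]
16 [247.5        160.5         29.39999962] [ 506.87175901 -132.64187947   80.        ]
16 [253.5        145.5         19.10000038] [ 468.34329551 -114.77587923  205.        ]
16 [234.5        155.5         27.10000038] [ 496.63326749 -147.5390021    80.        ]
16 [264.5        179.5         30.79999924] [ 536.86574718 -116.59766621   80.        ]
12 [254.5        159.5         22.70000076] 
[... 1770 characters left out ...]
 27/75/194 27/75/194 29/67/197
210 29/62/197 29/69/195 27/74/194 27/72/194 28/75/193 28/72/196 28/71/194 20/93/189 18/95/193 28/65/196 30/62/193 27/69/196 29/69/195
216 27/72/194 28/72/196 27/72/196 28/72/199 29/69/195 28/69/193 29/65/196 30/70/194 29/67/197 28/68/196 30/65/192 29/60/195 29/64/194
222 29/63/194 29/69/197 29/65/196 28/70/197 29/71/194 28/72/196 29/63/193 29/62/194 28/67/194 28/65/196 29/65/196 29/66/194 30/67/194
228 28/70/196 29/71/195 29/66/190 29/60/195 29/64/196 31/63/191 29/63/198 29/70/193 29/70/197 29/67/194 28/64/196 28/63/195 28/65/193
234 29/66/197 30/69/193 29/68/192 28/71/193 27/74/200 28/71/195 28/67/195 29/65/192 29/66/196 29/63/195 28/63/194 28/55/195 31/55/196
```

Wood-coloured pixels put the knob top at columns 240–275 and rows 174–207, centred at (257,190). That is right where (507,-122,205) projects, under the TCP. Descending to grasp.

{"api": "apply_moves", "payload": {
  "commands": [
    [-1,0,0,30,0],
    [-1,0,0,30,0],
    [-1,0,0,30,0],
    [-1,0,0,25,0],
    [-1,0,0,20,0],
    [-1,0,0,14,0],
    [-1,0,0,0,0],
    [1,0,0,0,0],
    [1,0,0,0,0],
    [1,0,0,0,0],
    [1,0,0,0,0],
    [1,0,0,0,0],
    [1,0,0,0,0]
  ],
  "newtons": 40
}}

```text
time_s: 15.22
eef_pos: [506.9, -122.2, 188.8]
ee_rot: [0.001, 0.111, 0.994, -0.0]
force: [-0.4, -0.5, 5.7]
grip_width: 0.367
grip_force: 39.7
```

The grip reads 31 mm at 40 N, which fits the knob. Lifting straight out and carrying it round in front of the carousel.

{"api": "apply_moves", "payload": {
  "commands": [
    [1,0,0,-10,0],
    [1,0,0,-20,0],
    [1,0,0,-20,0],
    [1,0,0,-20,0],
    [1,0,0,-20,0],
    [1,0,0,-20,0],
    [1,0,0,0,0],
    [1,21.6,3.1,0,0],
    [1,21.6,3.1,0,0],
    [1,21.6,3.1,0,0],
    [1,21.6,3.1,0,0],
    [1,21.6,3.1,0,0],
    [1,21.6,3.1,0,0],
    [1,21.6,3.1,0,0],
    [1,21.6,3.1,0,0],
    [1,0,0,0,0]
  ]
}}

```text
time_s: 17.23
eef_pos: [342.9, -59.1, 297.8]
ee_rot: [-0.0, 0.111, 0.994, 0.0]
force: [0.7, -0.5, -0.8]
grip_width: 0.365
grip_force: 39.8
```

{"api": "apply_moves", "payload": {
  "commands": [
    [1,5.5,24.2,0,0],
    [1,5.5,24.2,0,0],
    [1,5.5,24.2,0,0],
    [1,5.5,24.2,0,0],
    [1,5.5,24.2,0,0],
    [1,5.5,24.2,0,0],
    [1,5.5,24.2,0,0],
    [1,5.5,24.2,0,0],
    [1,5.5,24.2,0,0],
    [1,5.5,24.2,0,0],
    [1,0,0,0,0],
    [1,0,0,0,0],
    [1,0,0,0,0]
  ]
}}

```text
time_s: 18.85
eef_pos: [343.7, 188.1, 298.2]
ee_rot: [-0.0, 0.112, 0.994, -0.0]
force: [-0.4, 0.2, 0.0]
grip_width: 0.369
grip_force: 40.0
```

Run:
```python
from h import *
s=sense();print(s['time_s'],s['eef_pos'],s['ee_rot'],s['force'],s['wrist_torque'],s['grip_width'])
i=imaging.capture("wrist");cv2.imwrite("pics/w6.png",i)
t=imaging.capture("top");d=imaging.capture("side");cv2.imwrite("pics/t6.png",t);cv2.imwrite("pics/s6.png",d)
w=cv2.resize(i,(533,400));
c=cv2.resize(t[140:240,150:250],(265,300),interpolation=cv2.INTER_CUBIC)
sc=cv2.resize(d[120:220,175:275],(265,300),interpolation=cv2.INTER_CUBIC)
M=np.zeros((600,800,3),np.uint8);M[:400,:533]=w;M[:300,535:]=c;M[300:,535:]=sc;cv2.imwrite("pics/m6.png",M)
```

```text
18.85 [343.70021928 188.10048383 298.18637877] [-5.06877918e-05  1.11740215e-01  9.93737449e-01 -6.84736545e-05] [-0.44639626  0.19915005  0.01555902] [ 0.01129871  0.00229038 -0.03099858] 0.3688171228824662
```

View pics/m6.png

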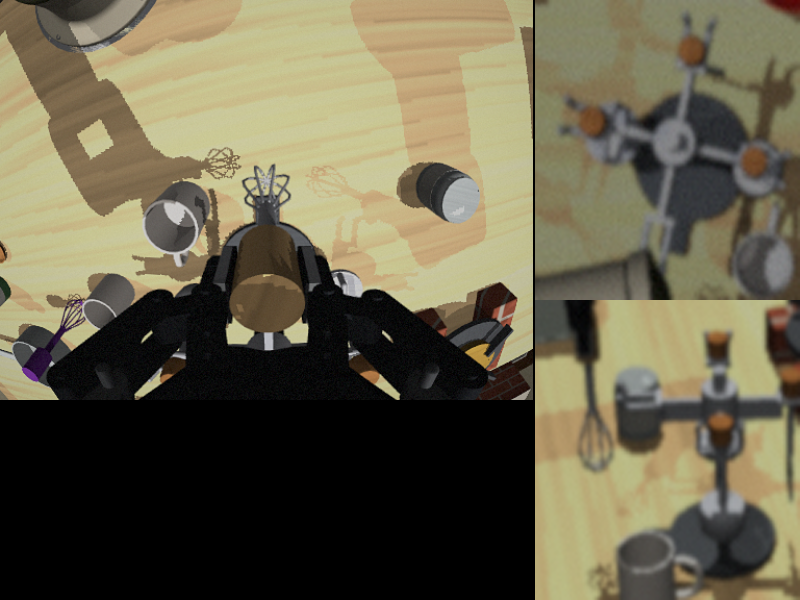

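The whisk hangs plumb in the gripper with the knob top at (267,303) of the montage's wrist panel. The top panel shows the free hook lying over the nose. I'll check the knob's offset along tool x and compute the slide-in.

Run:
```python
from h import *
s=sense();e=s['eef_pos'];k=512/533
for v in(300,303,306):
    p=atz("wrist",(267*k,v*k),e[2]+16);d=p-e;y=np.radians(167.2);print(p,"tool x,y",d[0]*np.cos(y)+d[1]*np.sin(y),d[0]*np.sin(y)-d[1]*np.cos(y))
print(wp(e+[0,0,16])/k, wp(e-[0,0,22])/k)
A=np.array([505.5,153.3]);u=np.array([np.cos(np.radians(168)),np.sin(np.radians(168))])
y=np.radians(167.2)
for r in(160,150,92):
    d=A+r*u-e[:2];print(r,A+r*u,"tool",d[0]*np.cos(y)+d[1]*np.sin(y),d[0]*np.sin(y)-d[1]*np.cos(y))
```

```text
[340.07849788 189.24660256 314.33801295] tool x,y 3.6572052776620696 0.1808899747578151
[341.63480611 188.89312427 314.33801295] tool x,y 2.061259725266523 0.1809935980563856
[343.21479522 188.53427473 314.33801295] tool x,y 0.4410317963409111 0.18110591621545147
[266.56704801 306.80890659] [266.58567048 261.76941639]
160 [348.99638388 186.56587053] tool -5.632977652715709 -0.4574798887481011
150 [358.77785989 184.48675362] tool -15.632002892808721 -0.3178580853566393
92 [415.51042073 172.42787556] tool -73.6263492853484 0.4919483743138162
```

{"api": "apply_moves", "payload": {
  "commands": [
    [1,0,-0.4,14,0],
    [1,0,0,14,0],
    [1,-8,0,0,0],
    [1,-8,0.1,0,0],
    [1,-7,0.1,0,0],
    [1,-6,0.1,0,0],
    [1,-5,0,0,0],
    [1,-4,0.1,0,0],
    [1,0,0,0,0]
  ]
}}

```text
time_s: 20.12
eef_pos: [380.7, 180.2, 270.3]
ee_rot: [-0.0, 0.111, 0.994, -0.0]
force: [-0.0, -0.1, -1.0]
grip_width: 0.363
grip_force: 40.0
```

{"api": "apply_moves", "payload": {
  "commands": [
    [1,-5,0.1,0,0],
    [1,-5,0.1,0,0],
    [1,-5,0,0,0],
    [1,0,0,0,0]
  ]
}}

```text
time_s: 20.62
eef_pos: [395.5, 177.0, 270.2]
ee_rot: [-0.0, 0.111, 0.994, -0.0]
force: [-0.9, -0.6, -0.8]
grip_width: 0.36
grip_force: 40.0
```

{"api": "apply_moves", "payload": {
  "commands": [
    [1,-5,0.1,0,0],
    [1,-5,0.1,0,0],
    [1,-5,0,0,0],
    [1,-4,0,0,0],
    [1,-2,0,0,0],
    [1,0,0,0,0],
    [1,0,0,0,0]
  ]
}}

```text
time_s: 21.5
eef_pos: [415.6, 172.7, 270.3]
ee_rot: [0.0, 0.111, 0.994, 0.0]
force: [0.2, -1.0, -0.9]
grip_width: 0.359
grip_force: 40.0
```

Run:
```python
from h import *
s=sense();print(s['time_s'],s['eef_pos'],s['force'],s['wrist_torque'])
i=imaging.capture("wrist");cv2.imwrite("pics/w7.png",i)
e=s['eef_pos'];A=np.array([505.5,153.3]);u=np.array([-.978,.208]);n=np.array([-u[1],u[0]])
# predicted wires vs image: find bright wire columns on a row between knob and tips
for r in(105,112,118):
    for o in(-12.5,12.5): print(r,o,wp([*(A+r*u+o*n),206]).round(1),end=' ')
    v=int(wp([*(A+r*u),206])[1]);print(v,i[v,215:300:2].max(axis=1).tolist())
```

```text
21.5 [415.64276912 172.67242035 270.31648879] [ 0.18505164 -1.01176958 -0.87324249] [-0.04778734  0.03719153  0.04801351]
105 -12.5 [274.3 201.6] 105 12.5 [236.5 202. ] 201 [107, 103, 102, 104, 106, 103, 106, 102, 134, 176, 180, 107, 85, 58, 111, 85, 64, 61, 41, 47, 49, 51, 53, 53, 94, 116, 68, 134, 188, 219, 216, 198, 141, 109, 105, 106, 107, 110, 103, 55, 57, 57, 57]
112 -12.5 [274.4 191.5] 112 12.5 [236.2 192. ] 191 [103, 104, 105, 101, 101, 105, 103, 94, 165, 208, 219, 210, 180, 122, 81, 63, 105, 98, 83, 69, 103, 87, 110, 109, 104, 91, 115, 138, 190, 213, 218, 198, 140, 108, 107, 105, 108, 112, 103, 97, 95, 92, 98]
118 -12.5 [274.5 182.8] 118 12.5 [235.8 183.3] 182 [223, 199, 109, 48, 77, 104, 93, 109, 133, 135, 138, 137, 144, 101, 123, 106, 101, 93, 89, 173, 105, 105, 90, 112, 109, 105, 97, 124, 110, 114, 119, 113, 108, 108, 94, 100, 96, 101, 88, 103, 221, 219, 216]
```

The wires show at columns 235 and 274 against a prediction of 236 and 274, so the rod is centred between them. Lowering slowly.

{"api": "apply_moves", "payload": {
  "commands": [
    [1,0,0,6,0],
    [1,0,0,5,0],
    [1,0,0,4,0],
    [1,0,0,3,0],
    [1,0,0,2,0],
    [1,0,0,0,0]
  ]
}}

```text
time_s: 22.3
eef_pos: [415.7, 172.6, 250.2]
ee_rot: [-0.0, 0.111, 0.994, -0.0]
force: [0.0, -0.7, -0.5]
grip_width: 0.364
grip_force: 40.0
```

{"api": "apply_moves", "payload": {
  "commands": [
    [1,0,0,1,0],
    [1,0,0,1,0],
    [1,0,0,0,0]
  ]
}}

```text
time_s: 22.68
eef_pos: [415.7, 172.6, 248.2]
ee_rot: [-0.0, 0.111, 0.994, -0.0]
force: [0.4, 0.0, -1.2]
grip_width: 0.361
grip_force: 40.0
```

{"api": "apply_moves", "payload": {
  "commands": [
    [1,0,0,1,0],
    [1,0,0,1,0],
    [1,0,0,0,0]
  ]
}}

```text
time_s: 23.05
eef_pos: [415.7, 172.6, 246.2]
ee_rot: [-0.0, 0.111, 0.994, -0.0]
force: [-1.0, -0.4, -0.6]
grip_width: 0.365
grip_force: 40.0
```

{"api": "apply_moves", "payload": {
  "commands": [
    [1,0,0,0.7,0],
    [1,0,0,0.7,0],
    [1,0,0,0,0]
  ]
}}

```text
time_s: 23.42
eef_pos: [415.7, 172.6, 244.9]
ee_rot: [0.0, 0.111, 0.994, 0.0]
force: [-0.3, 0.5, -0.4]
grip_width: 0.366
grip_force: 40.1
```

{"api": "apply_moves", "payload": {
  "commands": [
    [1,0,0,0.7,0],
    [1,0,0,0,0]
  ]
}}

```text
time_s: 23.68
eef_pos: [415.8, 172.7, 244.7]
ee_rot: [0.0, 0.111, 0.994, 0.0]
force: [-2.7, -0.1, 5.4]
grip_width: 0.357
grip_force: 40.5
```

{"api": "apply_moves", "payload": {
  "commands": [
    [1,0,0,0.7,0],
    [1,0,0,0,0]
  ]
}}

```text
time_s: 23.92
eef_pos: [415.8, 172.7, 244.5]
ee_rot: [0.001, 0.111, 0.994, 0.0]
force: [-3.9, -1.1, 10.3]
grip_width: 0.366
grip_force: 41.0
```

Contact felt: 5–10 N upward at TCP z 244.7, which puts the wires at about 211. I'll ease to a light rest and let go.

{"api": "apply_moves", "payload": {
  "commands": [
    [1,0,0,-0.7,0],
    [1,0,0,0,0]
  ]
}}

```text
time_s: 24.18
eef_pos: [415.7, 172.7, 244.6]
ee_rot: [0.0, 0.111, 0.994, 0.0]
force: [-2.6, -0.4, 7.0]
grip_width: 0.365
grip_force: 40.7
```

{"api": "apply_moves", "payload": {
  "commands": [
    [-0.5,0,0,0,0],
    [-0.5,0,0,0,0],
    [-0.5,0,0,0,0],
    [-0.5,0,0,0,0],
    [-0.5,0,0,0,0]
  ]
}}

```text
time_s: 24.8
eef_pos: [415.7, 172.6, 244.2]
ee_rot: [0.0, 0.111, 0.994, 0.0]
force: [0.1, 0.6, -0.2]
grip_width: 0.75
grip_force: 0.0
```

{"api": "apply_moves", "payload": {
  "commands": [
    [-0.5,0,0,-5,0],
    [-0.5,0,0,-10,0],
    [-0.5,0,0,-20,0],
    [-0.5,0,0,-30,0],
    [-0.5,0,0,-30,0],
    [-0.5,0,0,0,0],
    [-0.5,25,0,0,0],
    [-0.5,30,0,0,0],
    [-0.5,30,0,0,0],
    [-0.5,0,0,0,0],
    [-0.5,0,0,0,0]
  ]
}}

```text
time_s: 26.18
eef_pos: [333.2, 191.3, 339.0]
ee_rot: [-0.0, 0.111, 0.994, -0.0]
force: [0.1, 0.3, 0.1]
grip_width: 0.749
grip_force: 0.0
```

Run:
```python
from h import *
s=sense();print(s['time_s'],s['eef_pos'],s['force'])
i=imaging.capture("wrist");cv2.imwrite("pics/w8.png",i)
A=np.array([505.5,153.3]);u=np.array([-.978,.208])
hs=cv2.cvtColor(i,cv2.COLOR_BGR2HSV)
k=wp([*(A+92*u),261]);print("pred knob top",k)
m=((hs[...,0]<25)&(hs[...,1]>88)).astype(np.uint8)
x,y=k.astype(int);n,l,st,c=cv2.connectedComponentsWithStats(cv2.morphologyEx(m[y-45:y+45,x-45:x+45],cv2.MORPH_OPEN,np.ones((5,5))))
for q in range(1,n):
    if st[q,4]>100:
        p=c[q]+[x-45,y-45];print(p,st[q],atz("wrist",p,261),np.median(hs[y-45:y+45,x-45:x+45][l==q],axis=0))
# crown angle from tips in wrist image: right/left wire brightness at r=112
n2=np.array([-u[1],u[0]])
for r in(105,112,118):
    for o in(-12.5,12.5): print(r,o,wp([*(A+r*u+o*n2),207]).round(1),end=' ')
    a=wp([*(A+r*u),207]);v=int(a[1]);x0=int(a[0])-40;print(x0,v,i[v,x0:x0+80:2].max(axis=1).tolist())
# bystanders in side/top vs start
for nm,f in(("top","t0"),("side","s0")):
    j=imaging.capture(nm);o=cv2.imread(f"pics/{f}.png");cv2.imwrite(f"pics/{f}_end.png",j)
    for name,P in(("mug",[387,57,60]),("bowl",[727,25,40]),("tin",[433,429,60]),("purple",[510,-225,120])):
        X,Y=proj(nm,P).astype(int);w=11
        R=cv2.matchTemplate(j[Y-20:Y+21,X-20:X+21],o[Y-w:Y+w+1,X-w:X+w+1],cv2.TM_CCOEFF_NORMED);_,v,_,q=cv2.minMaxLoc(R);print(nm,name,q[0]-9,q[1]-9,round(v,2))
```

```text
26.175 [333.20898454 191.34336619 339.03713062] [0.1253619  0.26204399 0.06768537]
pred knob top [255.94100978 303.05235092]
[213.6460177 265.3539823] [  0   0   8  17 113] [370.66034268 148.44854742 261.        ] [ 18.  98. 113.]
[256.31451613 282.83797654] [  30    0   34   58 1364] [394.36191266 177.56459853 261.        ] [ 18. 114.  69.]
105 -12.5 [268.5 257.5] 105 12.5 [243.1 257.8] 215 257 [114, 35, 39, 37, 37, 38, 38, 36, 78, 79, 72, 81, 98, 188, 155, 169, 70, 36, 43, 50, 51, 55, 52, 46, 37, 125, 187, 189, 149, 48, 42, 43, 37, 42, 39, 41, 39, 44, 39, 54]
112 -12.5 [268.6 251.4] 112 12.5 [242.9 251.7] 215 251 [51, 53, 46, 39, 40, 41, 36, 38, 39, 41, 35, 34, 133, 187, 194, 156, 29, 37, 55, 48, 39, 40, 51, 70, 33, 131, 187, 192, 161, 38, 46, 51, 49, 50, 54, 48, 53, 50, 53, 58]
118 -12.5 [268.6 246. ] 118 12.5 [242.6 246.3] 215 246 [46, 54, 52, 53, 52, 53, 88, 96, 93, 78, 173, 196, 174, 115, 114, 133, 95, 102, 49, 54, 49, 57, 62, 65, 55, 112, 88, 97, 169, 183, 116, 53, 51, 56, 52, 50, 56, 49, 50, 52]
top mug 0 0 0.79
top bowl 0 0 0.95
top tin 0 0 0.99
top purple 0 0 0.86
side mug 0 0 0.91
side bowl 0 0 1.0
side tin -1 -8 0.84
side purple 0 0 0.98
```

The knob is centred on the hook (column 256), the wires and crown are where predicted, and the bystanders haven't moved. Handing in.

```bash
python3 -c "
from rig import ctrl;print(ctrl.finish_job())"
```

```text
the job is handed in; nothing more can be done
None
```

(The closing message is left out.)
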